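Clamp the tube carriage and set the gas valve two turns open

ROBOT

A 6-joint arm with a two-finger parallel gripper is mounted at the origin on the work surface. World frame = base frame: x ahead of the robot, y to its left, z up, the work surface at z = 0. Lengths are in m, angles in rad, forces in N, time in s.
With the tool pointing down it reaches from about 0.35 to 0.775 m from the base axis. Payload 5.5 kg.
Tool frame: the origin (TCP) lies at the very end of the fingers, on their centre line; the grasp point (between the pads) lies 19 mm behind it; z points along the fingers, y is the direction in which the jaws open and shut (so a half turn about z gives the same grasp; the last joint's range is limited). The gripper opens to 85 mm and grips with 20 to 120 N. Pads are 22 mm wide; open, the fingers measure 114 mm over their backs; the gripper's body (76 mm by 85 mm) begins 54 mm behind the grasp point. The pads swing forward as they close: fully open they stand 13 mm farther back than shut.
Start: joints at [-1.397, 0.313, 0.046, 1.304, 0, 1.431], TCP at [0.177, -0.547, 0.231] pointing down, gripper open.
Joint ranges: [-2.76, 2.76], [-0.86, 1.69], [-1.03, 1.26], [-2.2, 2.34], [-1.47, 1.5], [-3.14, 3.14]. Speed limits (rad/s): [2.57, 2.57, 3.14, 3.14, 3.14, 3.14].

INTERFACE

Orientations are given as a unit quaternion [w, x, y, z].
In Python, from workcell import get_state, imaging, env, spotter gives the robot as it stands.
- The arm moves only by the tool play_rows, never from a script. Its argument "moves" is a list of rows, each an object with "claw": the finger opening in cm, from 0 to 8.54; "delta_pos": the shift along the tool's x, y, z in cm, a list of three; "twist": the turn about the tool's z in degrees. A call has 1 to 12 rows; each row is the pose to reach, as a shift and turn from the pose commanded when the call began, along the tool's axes at that moment; what a row does not reach only later rows make up. A row lasts 1/8 s, in which the tool goes at most 62.5 mm and 10.7 degrees, less where a joint would pass 70% of its speed; a pose out of reach is approached as far as the arm can. A call with a gripper value outside its range is refused whole. The fingers move at their own pace and stop on an object; "force" is the grip in N (left out, the last holds). Time passes only in rows, so rows that repeat a pose let the fingers close. It gives the time, the measured TCP pose, the force and the opening at its end, in the units of the state.
- get_state(): the state, without advancing time (a new reading comes with each control period).
- imaging.read_camera(name): name is "scene" or "side" or "wrist"; returns the picture (420x560x3 uint8, red, green, blue); there is no depth.
- imaging.camera_info(name): a dict with "fx", "fy", "cx", "cy" (pixels), "world_to_cam" (4x4, takes a point from world to camera coordinates). Camera axes: x right, y down, z forward; pixel columns grow to the right and rows downward; lengths in m; the calibration is good to about 2 mm. A picture is of the moment at which its call begins: read the wrist's pose just before it. camera_info takes no time and is no camera call; for the wrist camera it gives the pose at the moment of the call.
- env.hand_in(): hands the job in, once; it reports no verdict.
Trained networks look in the newest picture that a camera, given by its name, has taken for a name from the list of things; names that differ only in an ending like _2 or _b are one class to them, and where a whole thing is asked for, a point or a joint stands for the part that bears it (a point fixed in the world has none). Each returns a list of dicts, best first, with "conf" (0 to 1); they miss things now and then, are a little off and sometimes report something else, mostly with a low value. They report only what shows in the picture. A call takes as long as a camera call.
- spotter.spot_in(camera, query): "extent" ([left, top, right, bottom] in pixels, round what is visible of it).
The state is a dict: "clock": time; "joint_pos": joint angles; "qvel": joint speeds; "tau": joint torques, N m; "tcp_pos": TCP position; "orientation": TCP orientation; "wrist_force": force on the tool from outside, world axes, zero at the start; "ft_torque": the same for the moment, N m; "finger_gap": finger opening in m.
Only numpy, scipy, OpenCV 4.12 (cv2) and the standard library are available. Lean on these libraries where they do the work, as an engineer would, in place of code of your own. Each camera call takes 0.05 s, during which the arm holds its last target. There are 200 camera calls.

TASK

Get the blow-down evaporator ready for gas: push its tube carriage fully home under the nozzles and tighten the black clamp knob on the carriage (clockwise seen from above) until it stops. Then wind the gas handwheel by its revolving handle clockwise until the valve is shut on its stop, back it off exactly two turns, and keep the handle gripped there, because I am about to open the supply: finish while still holding the handle. Leave the bottle, the tip box and the tube rack standing where they are.

Things in the scene. Friction and masses are not known exactly. Their poses are not given: they have to be found in the camera images.
- unit: The evaporator, fixed to the bench: white base plate 280 x 340 mm, top 20 mm high. Origin at bench level, about the plate's middle; x points to its back, away from the robot (yaw within 0.35 rad), y to its left, z up. Tube carriage on its left half (y = +90 mm), brass valve with aluminium handwheel on the right. Nozzle bar across the carriage at x = 37 to 95 mm, top 168 mm above the bench.
- carriage (a joint): How far (m) the tube carriage is drawn out towards the unit's -x; 0 = home against the rear stop, at most 0.06. Slides with about 2 N of friction while the clamp is loose. Aluminium plate 200 x 110 mm, top 41 mm above the bench, with a block of six glass tubes (to 123 mm) at the back and the clamp knob at the front. Push it home along the unit's +x, for example by the knob.
- clamp (a joint): Angle (rad) of the clamp knob: 0 = fully loose, grows as it turns clockwise seen from above, 1.3 = tight against its stop. It begins to bite on the guide bar at about 0.6 and then holds the carriage; it starts below 0.3. Friction about 0.1 N m. It stays where it is left.
- clamp_grip (a point): Centre of the clamp knob on its vertical axis, 86 mm above the bench: black, round, fluted, 32 mm across, 27 mm tall (14 mm below to 13 mm above this point), on a 10 mm screw over a steel boss, top 57 mm above the bench. Any yaw of grasp will do. It moves with the carriage. Nearest tall part: the nozzle bar, 100 mm behind it when the carriage is home.
- wheel (a joint): Angle (rad) of the gas handwheel from its shut stop: 0 = shut (firm stop), grows as it is opened, counter-clockwise seen from above, 6.283 per turn; two turns = 12.566. Starts somewhere between 2.5 and 8. About 4 to 6 N at the handle turns it; it stays where it is left. The steel stem end rises 1.5 mm per turn out of the hub.
- valve_axis (a point): Point on the handwheel's vertical axis, level with the middle of its handle, 151 mm above the bench. The aluminium wheel is 95 mm across with three spokes, rim top 126 mm and hub top 128 mm above the bench. A clear flow tube, 30 mm across and 144 mm high, stands 111 mm behind the axis; a pipe runs from it to the nozzle bar.
- handle: Revolving handle standing upright on the wheel's rim, 40 mm from the wheel's axis: black round grip 16 mm across, 42 mm tall; origin at its middle, 151 mm above the bench (top 172 mm). It turns freely about its own upright axis, so a grip on it may be carried round the circle without turning the hand.
- reagent: Bystander: amber bottle 66 mm across, 125 mm high, to the right of the unit; origin under its middle. Leave it standing.
- tipbox: Bystander: clear tip box with pale lid, 85 x 121 x 60 mm, to the left of the unit; origin under its middle. Leave it.
- tuberack: Bystander: white rack block 70 x 130 x 24 mm with six holes, in front of the unit; origin under its middle. Leave it.

How it is judged:
By the outcome, as a careful person would: the job done as asked, in the order asked, and still so for the second after the job is handed in, while the arm keeps its last pose, push and grip.
It also fails if it takes over 72 s, if anything falls off the work surface, if the arm or the gripper's body presses on something with over 40 N, if the wrist force passes 120 N, or if a joint passes its speed limit or range.

## Working session

There is one attempt and no reset: what is moved stays moved. The work goes in short steps, Python scripts to look and compute and a tool call to move; the robot and the scene stay as the last step left them, time stands still between calls to the robot, and variables do not carry over. Pictures are saved under pics/ and viewed, about 8 in all and at most 12, crops included, and the job is handed in when it is done.

Besides the shell and the picture viewer there is one more tool, called after "Call:" in YAML: its name, and indented under it one key for each argument. play_rows: Moves the arm, as the interface text tells. Its arguments: {"type":"object","properties":{"moves":{"type":"array"},"force":{"type":"number"}},"required":["moves"]}

```bash
mkdir -p pics
cat > h.py <<'E'
import numpy as np, cv2
from workcell import get_state, imaging, env, spotter
def save(n,f): 
    im=imaging.read_camera(n); cv2.imwrite('pics/'+f,im[:,:,::-1]); return im
def proj(ci,p):
    q=ci['world_to_cam']@np.r_[p,1]; return np.array([ci['fx']*q[0]/q[2]+ci['cx'],ci['fy']*q[1]/q[2]+ci['cy']])
def ray(ci,uv):
    T=np.linalg.inv(ci['world_to_cam']); d=T[:3,:3]@np.array([(uv[0]-ci['cx'])/ci['fx'],(uv[1]-ci['cy'])/ci['fy'],1]); return T[:3,3],d
def atz(ci,uv,z):
    o,d=ray(ci,uv); return o+d*(z-o[2])/d[2]
E
python3 - <<'E'
from h import *
a=save('scene','a.png'); 
def run(n):
    ci=imaging.camera_info(n); ci={k:(np.array(v) if k=='world_to_cam' else v) for k,v in ci.items()}
    print(n,'cam pos',np.linalg.inv(ci['world_to_cam'])[:3,3].round(3))
    for q,z in [('clamp_grip',.086),('handle',.151),('unit',0),('wheel',.126),('reagent',.06),('tipbox',.03),('tuberack',.012)]:
        for r in spotter.spot_in(n,q)[:2]:
            e=np.array(r['extent']); c=(e[:2]+e[2:])/2
            print(q,round(r['conf'],2),e.round(),atz(ci,c,z).round(3))
run('scene')
b=save('side','b.png'); run('side')
cv2.imwrite('pics/ab.png',cv2.resize(np.hstack([a,b]),(800,300))[:,:,::-1])
print(get_state())
E
```

```text
scene cam pos [ 0.982 -0.579  0.621]
clamp_grip 0.77 [224. 238. 237. 258.] [ 0.525 -0.031  0.086]
handle 0.48 [159. 247. 173. 270.] [ 0.504 -0.188  0.151]
unit 0.93 [112. 232. 333. 416.] [ 0.593 -0.149  0.   ]
unit 0.32 [106. 255. 174. 302.] [ 0.355 -0.147  0.   ]
wheel 0.61 [132. 247. 186. 307.] [ 0.507 -0.212  0.126]
reagent 0.77 [ 47. 338. 102. 414.] [ 0.507 -0.401  0.06 ]
reagent 0.17 [223. 238. 238. 260.] [ 0.506 -0.008  0.06 ]
tipbox 0.96 [292. 231. 351. 288.] [0.677 0.108 0.03 ]
tuberack 0.88 [106. 258. 171. 303.] [ 0.369 -0.16   0.012]
side cam pos [0.024 0.729 0.761]
clamp_grip 0.73 [300. 211. 313. 227.] [ 0.506 -0.016  0.086]
clamp_grip 0.2 [354. 217. 403. 257.] [ 0.334 -0.054  0.086]
handle 0.43 [347. 161. 349. 172.] [ 0.497 -0.192  0.151]
unit 0.72 [229. 143. 384. 263.] [ 0.609 -0.174  0.   ]
wheel 0.89 [328. 158. 364. 183.] [ 0.509 -0.209  0.126]
wheel 0.39 [248. 176. 326. 249.] [0.528 0.033 0.126]
reagent 0.79 [369. 143. 395. 187.] [ 0.486 -0.394  0.06 ]
tipbox 0.79 [191. 214. 249. 266.] [0.674 0.118 0.03 ]
tuberack 0.88 [355. 216. 404. 257.] [ 0.366 -0.143  0.012]
{'clock': 0.8, 'joint_pos': array([-1.39660600e+00,  3.13150108e-01,  4.61432274e-02,  1.30361755e+00,
       -3.88649578e-06,  1.43120678e+00]), 'qvel': array([ 0.00018698, -0.00060169, -0.00052982,  0.00075218, -0.00038762,
       -0.00064143]), 'tau': array([-7.42354005e-04, -4.80390966e+01,  2.98794115e+01, -1.30433409e-04,
       -1.67107974e-04,  3.02247281e-05]), 'tcp_pos': array([ 0.17748221, -0.54698026,  0.2313693 ]), 'orientation': array([ 8.59705921e-05,  9.87717995e-01,  1.56247099e-01, -4.56065408e-07]), 'wrist_force': array([ 0.08043052, -0.194109  , -0.31725071]), 'ft_torque': array([ 0.00995019, -0.01875172,  0.04141834]), 'finger_gap': 0.08573609014072713}
```

View pics/a.png

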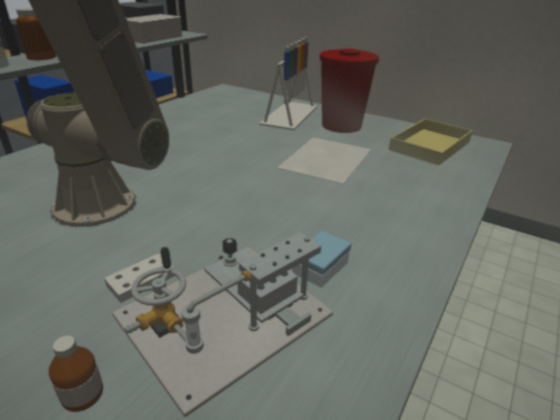

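View pics/b.png

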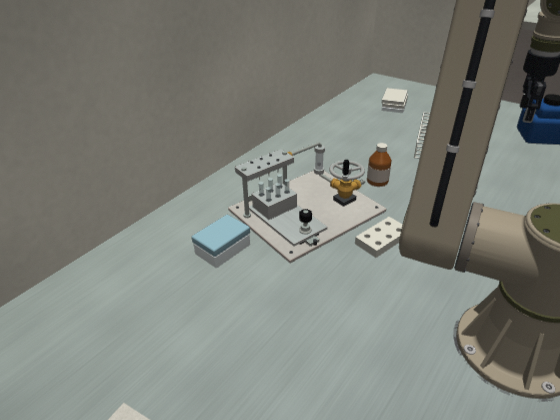

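The scene view shows the knob at (230,247), the handle at (166,258), the wheel centred at (158,287), and plate corners near (115,315), (190,410) and (330,315). The side view shows the knob at (306,216), the handle at (346,166), and plate corners near (229,210), (291,258) and (385,210).

Run:
```python
from h import *
from scipy.optimize import least_squares
C={n:imaging.camera_info(n) for n in('scene','side')}
def tri(a,b):
    f=lambda p:np.r_[proj(C['scene'],p)-a,proj(C['side'],p)-b]
    r=least_squares(f,[.5,-.1,.1]); return r.x.round(4),r.fun.round(1)
print('knob',tri((230.5,246),(306,216)));print('handle',tri((166,258),(346.5,166)))
pc={'scene':[((-.14,-.17),(115,315)),((.14,-.17),(188,412)),((.14,.17),(330,315))],'side':[((.14,.17),(229,210)),((-.14,.17),(291,258)),((-.14,-.17),(385,210))]}
def W(q,l):
    c,s=np.cos(q[2]),np.sin(q[2]); return [q[0]+c*l[0]-s*l[1],q[1]+s*l[0]+c*l[1],l[2]]
f=lambda q:np.concatenate([proj(C[n],W(q,(*l,.02)))-uv for n in pc for l,uv in pc[n]])
r=least_squares(f,[.6,-.1,0]);print(r.x.round(4),r.fun.round(1))
for k in [(-.06,.09,.086)]: print(W(r.x,k))
```

```text
knob (array([ 0.5171, -0.0253,  0.0843]), array([-1.1, -0.1, -1.3,  0.1]))
handle (array([ 0.5017, -0.188 ,  0.1514]), array([-0.9, -0.2, -1.3,  0.3]))
[ 0.5856 -0.1338 -0.2732] [-3.9 -2.8 -1.8  2.2  4.1 -5.6 -2.7 -3.3 -1.3  1.7  0.9 -3.1]
[np.float64(0.5521040642061423), np.float64(-0.030990305970584192), 0.086]
```

Call:
play_rows:
  moves:
    - {"claw": 8.5, "delta_pos": [5, -3, -7], "twist": -10}
    - {"claw": 8.5, "delta_pos": [10, -7, -7], "twist": -20}
    - {"claw": 8.5, "delta_pos": [15, -10.5, -7], "twist": -30}
    - {"claw": 8.5, "delta_pos": [19, -13.5, -7], "twist": -40}
    - {"claw": 8.5, "delta_pos": [23, -16, -7], "twist": -50}
    - {"claw": 8.5, "delta_pos": [27, -19, -7], "twist": -60}
    - {"claw": 8.5, "delta_pos": [31, -22, -7], "twist": -70}
    - {"claw": 8.5, "delta_pos": [35, -25, -7], "twist": -80}
    - {"claw": 8.5, "delta_pos": [39, -28, -7], "twist": -90}
    - {"claw": 8.5, "delta_pos": [43.7, -31, -7], "twist": -100}
    - {"claw": 8.5, "delta_pos": [43.7, -31, -7], "twist": -110}
    - {"claw": 8.5, "delta_pos": [43.7, -31, -7], "twist": -120}

```text
clock: 2.3
tcp_pos: [0.4979, -0.1161, 0.3012]
orientation: [-0.0, 0.355, 0.935, -0.0]
wrist_force: [-0.3, 0.2, -0.7]
finger_gap: 0.0849
```

Run:
```python
from h import *
s=get_state(); print(s['tcp_pos'],s['orientation'],s['joint_pos'].round(2))
ci=imaging.camera_info('wrist'); save('wrist','c.png')
print(np.linalg.inv(ci['world_to_cam']).round(3))
for q,z in [('clamp_grip',.086),('handle',.151),('wheel',.126)]:
    for r in spotter.spot_in('wrist',q)[:2]:
        e=np.array(r['extent']); c=(e[:2]+e[2:])/2
        print(q,round(r['conf'],2),e.round(),atz(ci,c,z).round(4))
```

```text
[ 0.49790746 -0.11613577  0.30117757] [-6.51480212e-05  3.54755772e-01  9.34959001e-01 -6.37185351e-05] [-0.39  0.18  0.04  1.43 -0.    0.34]
[[ 0.664  0.712  0.231  0.438]
 [ 0.748 -0.631 -0.206 -0.063]
 [-0.001  0.31  -0.951  0.444]
 [ 0.     0.     0.     1.   ]]
clamp_grip 0.76 [343. 120. 378. 156.] [ 0.5186 -0.0259  0.086 ]
clamp_grip 0.19 [170. 225. 264. 307.] [ 0.5241 -0.2384  0.086 ]
handle 0.63 [152.  62. 526. 374.] [ 0.5478 -0.0903  0.151 ]
handle 0.59 [213. 233. 235. 263.] [ 0.5    -0.1881  0.151 ]
wheel 0.72 [168. 225. 263. 307.] [ 0.5136 -0.2199  0.126 ]
```

View pics/c.png

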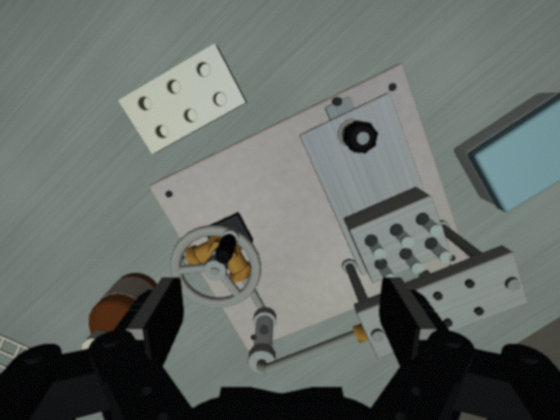

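The wrist view shows the knob at (360,137), the handle at (225,248), the wheel centre near (215,266), and plate front corners at (152,187) and (402,66). The carriage is visibly drawn out.

Run:
```python
from h import *
ci=imaging.camera_info('wrist')
a=atz(ci,(151,186),.02);b=atz(ci,(402,65),.02);print(a,b,np.linalg.norm(a-b))
d=(b-a)/np.linalg.norm(b-a);yaw=np.arctan2(-d[0],d[1]);ux=np.array([np.cos(yaw),np.sin(yaw)]);uy=np.array([-ux[1],ux[0]])
o=(a+b)[:2]/2+.14*ux;print('yaw',yaw,'o',o)
for n,p in [('knob',[.5186,-.0259]),('handle',[.5,-.1881]),('wheel',[.5136,-.2199])]:
    v=np.array(p)-o;print(n,(v@ux).round(4),(v@uy).round(4))
s=get_state();q=s['orientation'];print(s['tcp_pos'])
from scipy.spatial.transform import Rotation as R
M=R.from_quat(q[[1,2,3,0]]).as_matrix();print(M.round(3))
print('knob delta cm',100*M.T@(np.array([.5186,-.0259,.068])-s['tcp_pos']),'unit x in tool',M.T@np.r_[ux,0])
```

```text
[ 0.40321537 -0.25388114  0.02      ] [0.50177858 0.06492819 0.02      ] 0.3336976091527878
yaw -0.2998394722040179 o [ 0.58625072 -0.13582784]
knob -0.0971 0.085
handle -0.067 -0.0754
wheel -0.0446 -0.1018
[ 0.49743547 -0.1172127   0.30134687]
[[-0.741  0.672  0.   ]
 [ 0.672  0.741 -0.   ]
 [-0.     0.    -1.   ]]
knob delta cm [ 4.57125274  8.1850492  23.33400336] unit x in tool [-9.06076197e-01  4.23114524e-01  1.56022786e-04]
```

Call:
play_rows:
  force: 40
  moves:
    - {"claw": 8.5, "delta_pos": [2.3, 4.1, 5]}
    - {"claw": 8.5, "delta_pos": [4.6, 8.1, 10]}
    - {"claw": 8.5, "delta_pos": [4.6, 8.1, 14]}
    - {"claw": 8.5, "delta_pos": [4.6, 8.1, 18]}
    - {"claw": 8.5, "delta_pos": [4.6, 8.1, 21]}
    - {"claw": 8.5, "delta_pos": [4.6, 8.1, 23.2]}
    - {"claw": 6, "delta_pos": [4.6, 8.1, 23.2]}
    - {"claw": 4, "delta_pos": [4.6, 8.1, 23.2]}
    - {"claw": 2.5, "delta_pos": [4.6, 8.1, 23.2]}
    - {"claw": 2.5, "delta_pos": [4.6, 8.1, 23.2]}
    - {"claw": 2.5, "delta_pos": [4.6, 8.1, 23.2]}
    - {"claw": 2.5, "delta_pos": [4.6, 8.1, 23.2]}

```text
validation failed for argument at $.mo...
```

Call:
play_rows:
  moves:
    - {"claw": 2.5, "delta_pos": [-0.6, 0.3, 0]}
    - {"claw": 2.5, "delta_pos": [-1.2, 0.55, 0]}
    - {"claw": 2.5, "delta_pos": [-1.8, 0.85, 0]}
    - {"claw": 2.5, "delta_pos": [-2.3, 1.05, 0]}
    - {"claw": 2.5, "delta_pos": [-2.5, 1.15, 0]}
    - {"claw": 2.5, "delta_pos": [-2.5, 1.15, 0]}

```text
validation failed for argument at $.mo...
```

Call:
play_rows:
  force: 40
  moves:
    - {"claw": 8.5, "delta_pos": [2.3, 4.1, 5], "twist": 0}
    - {"claw": 8.5, "delta_pos": [4.6, 8.1, 10], "twist": 0}
    - {"claw": 8.5, "delta_pos": [4.6, 8.1, 14], "twist": 0}
    - {"claw": 8.5, "delta_pos": [4.6, 8.1, 18], "twist": 0}
    - {"claw": 8.5, "delta_pos": [4.6, 8.1, 21], "twist": 0}
    - {"claw": 8.5, "delta_pos": [4.6, 8.1, 23.2], "twist": 0}
    - {"claw": 6, "delta_pos": [4.6, 8.1, 23.2], "twist": 0}
    - {"claw": 4, "delta_pos": [4.6, 8.1, 23.2], "twist": 0}
    - {"claw": 2.5, "delta_pos": [4.6, 8.1, 23.2], "twist": 0}
    - {"claw": 2.5, "delta_pos": [4.6, 8.1, 23.2], "twist": 0}
    - {"claw": 2.5, "delta_pos": [4.6, 8.1, 23.2], "twist": 0}
    - {"claw": 2.5, "delta_pos": [4.6, 8.1, 23.2], "twist": 0}

```text
clock: 4.0
tcp_pos: [0.5185, -0.0271, 0.0708]
orientation: [0.001, 0.359, 0.933, -0.0]
wrist_force: [-1.1, -2.8, 6.5]
finger_gap: 0.0293
```

Call:
play_rows:
  moves:
    - {"claw": 2.5, "delta_pos": [-0.6, 0.3, 0], "twist": 0}
    - {"claw": 2.5, "delta_pos": [-1.2, 0.55, 0], "twist": 0}
    - {"claw": 2.5, "delta_pos": [-1.8, 0.85, 0], "twist": 0}
    - {"claw": 2.5, "delta_pos": [-2.3, 1.05, 0], "twist": 0}
    - {"claw": 2.5, "delta_pos": [-2.5, 1.15, 0], "twist": 0}
    - {"claw": 2.5, "delta_pos": [-2.5, 1.15, 0], "twist": 0}

```text
clock: 4.75
tcp_pos: [0.5449, -0.0349, 0.0708]
orientation: [0.001, 0.359, 0.933, 0.0]
wrist_force: [-0.5, -0.4, 5.9]
finger_gap: 0.0287
```

Call:
play_rows:
  moves:
    - {"claw": 2.5, "delta_pos": [-0.2, 0.1, 0], "twist": 0}
    - {"claw": 2.5, "delta_pos": [-0.4, 0.2, 0], "twist": 0}
    - {"claw": 2.5, "delta_pos": [-0.6, 0.3, 0], "twist": 0}
    - {"claw": 2.5, "delta_pos": [-0.7, 0.33, 0], "twist": 0}

```text
clock: 5.25
tcp_pos: [0.5518, -0.0369, 0.0708]
orientation: [0.001, 0.359, 0.933, 0.0]
wrist_force: [-2.6, -0.1, 6.0]
finger_gap: 0.0294
```

Call:
play_rows:
  moves:
    - {"claw": 2.5, "delta_pos": [-0.2, 0.1, 0], "twist": 0}
    - {"claw": 2.5, "delta_pos": [-0.4, 0.2, 0], "twist": 0}
    - {"claw": 2.5, "delta_pos": [-0.5, 0.25, 0], "twist": 0}

```text
clock: 5.62
tcp_pos: [0.5548, -0.0378, 0.0707]
orientation: [-0.001, 0.359, 0.934, -0.0]
wrist_force: [-10.4, 0.1, 14.5]
finger_gap: 0.0291
```

Call:
play_rows:
  moves:
    - {"claw": 2.5, "delta_pos": [-0.2, 0.1, 0], "twist": 0}
    - {"claw": 2.5, "delta_pos": [-0.3, 0.14, 0], "twist": 0}
    - {"claw": 2.5, "delta_pos": [-0.3, 0.14, 0], "twist": 0}

```text
clock: 6.0
tcp_pos: [0.5548, -0.0378, 0.0707]
orientation: [-0.004, 0.358, 0.934, -0.001]
wrist_force: [-17.1, 3.3, 19.2]
finger_gap: 0.0295
```

Call:
play_rows:
  force: 70
  moves:
    - {"claw": 2.5, "delta_pos": [0.1, -0.05, 0], "twist": 0}
    - {"claw": 2.5, "delta_pos": [0.1, -0.05, 0], "twist": 7}
    - {"claw": 2.5, "delta_pos": [0.1, -0.05, 0], "twist": 14}
    - {"claw": 2.5, "delta_pos": [0.1, -0.05, 0], "twist": 21}
    - {"claw": 2.5, "delta_pos": [0.1, -0.05, 0], "twist": 28}
    - {"claw": 2.5, "delta_pos": [0.1, -0.05, 0], "twist": 35}
    - {"claw": 2.5, "delta_pos": [0.1, -0.05, 0], "twist": 42}
    - {"claw": 2.5, "delta_pos": [0.1, -0.05, 0], "twist": 49}
    - {"claw": 2.5, "delta_pos": [0.1, -0.05, 0], "twist": 55}

```text
clock: 7.12
tcp_pos: [0.5539, -0.0381, 0.0708]
orientation: [-0.003, 0.75, 0.661, -0.003]
wrist_force: [-16.5, -0.3, 20.3]
finger_gap: 0.0284
```

Run:
```python
from h import *
s=get_state();print(s['ft_torque'],s['joint_pos'].round(3))
```

```text
[0.10380545 3.21591595 0.10310905] [-2.130e-01  3.810e-01 -2.680e-01  9.300e-01 -1.000e-03  1.484e+00]
```

Call:
play_rows:
  moves:
    - {"claw": 2.5, "delta_pos": [0, 0, 0], "twist": 4}
    - {"claw": 2.5, "delta_pos": [0, 0, 0], "twist": 8}
    - {"claw": 2.5, "delta_pos": [0, 0, 0], "twist": 12}

```text
clock: 7.5
tcp_pos: [0.5537, -0.0381, 0.0708]
orientation: [-0.002, 0.815, 0.58, -0.003]
wrist_force: [-17.3, 0.3, 20.1]
finger_gap: 0.0287
```

Run:
```python
from h import *
s=get_state();print(s['ft_torque'],s['joint_pos'].round(3))
```

```text
[0.07125214 3.33522514 0.68689085] [-2.130e-01  3.810e-01 -2.680e-01  9.300e-01 -1.000e-03  1.692e+00]
```

Call:
play_rows:
  moves:
    - {"claw": 2.5, "delta_pos": [0, 0, 0], "twist": 3}
    - {"claw": 2.5, "delta_pos": [0, 0, 0], "twist": 6}
    - {"claw": 2.5, "delta_pos": [0, 0, 0], "twist": 6}

```text
clock: 7.88
tcp_pos: [0.5531, -0.039, 0.0707]
orientation: [-0.002, 0.843, 0.538, -0.004]
wrist_force: [-17.2, -2.9, 21.3]
finger_gap: 0.0285
```

Run:
```python
from h import *
s=get_state();print(s['ft_torque'],s['joint_pos'].round(3))
ci=imaging.camera_info('wrist'); save('wrist','d.png')
```

```text
[-0.53246325  3.70064888  1.12369379] [-0.213  0.381 -0.268  0.93  -0.004  1.793]
```

View pics/d.png

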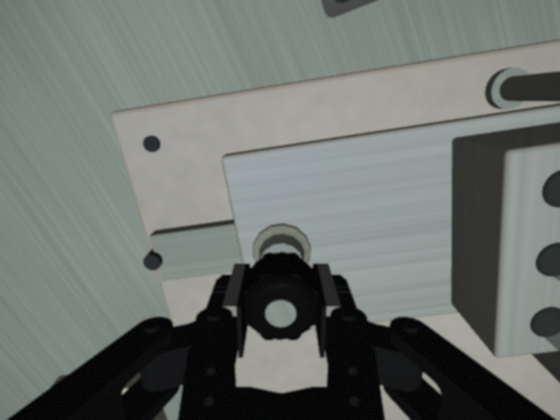

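The knob is gripped on the clamp axis near (280,290). The carriage front edge is well inside the plate, and torque on the stop rose to 1.1 N m, so it is tight. I'll release and go look at the wheel.

Call:
play_rows:
  moves:
    - {"claw": 4, "delta_pos": [0, 0, 0], "twist": 0}
    - {"claw": 6, "delta_pos": [0, 0, 0], "twist": 0}
    - {"claw": 6, "delta_pos": [0, 0, 0], "twist": 0}
    - {"claw": 6, "delta_pos": [0, 0, -4], "twist": 0}
    - {"claw": 6, "delta_pos": [0, 0, -9], "twist": 0}
    - {"claw": 6, "delta_pos": [0, 0, -14], "twist": 0}
    - {"claw": 6, "delta_pos": [-3, 0.5, -18], "twist": 0}
    - {"claw": 6, "delta_pos": [-8, 1.3, -18], "twist": 0}
    - {"claw": 6, "delta_pos": [-13, 2.1, -18], "twist": 0}
    - {"claw": 6, "delta_pos": [-18, 2.9, -18], "twist": 0}
    - {"claw": 6, "delta_pos": [-21, 3.4, -18], "twist": 0}
    - {"claw": 6, "delta_pos": [-21, 3.4, -18], "twist": 0}

```text
clock: 9.43
tcp_pos: [0.5003, -0.2456, 0.2489]
orientation: [0.0, 0.844, 0.536, -0.0]
wrist_force: [0.1, 0.0, 0.7]
finger_gap: 0.0601
```

Run:
```python
from h import *
s=get_state(); print(s['tcp_pos'],s['orientation'],s['joint_pos'].round(2),s['wrist_force'])
ci=imaging.camera_info('wrist'); save('wrist','e.png')
np.save('e.npy',ci['world_to_cam']);print(ci['fx'],ci['cx'],ci['cy'])
for q,z in [('clamp_grip',.086),('handle',.151),('wheel',.126)]:
    for r in spotter.spot_in('wrist',q)[:2]:
        e=np.array(r['extent']); c=(e[:2]+e[2:])/2
        print(q,round(r['conf'],2),e.round(),atz(ci,c,z).round(4))
```

```text
[ 0.50027029 -0.24557167  0.24892621] [ 2.52897430e-05  8.44457432e-01  5.35622669e-01 -1.94027886e-05] [-0.6   0.27  0.04  1.33 -0.    1.41] [0.11644582 0.00348638 0.70260601]
343.5782225859714 280.9663000933803 212.97008795530323
handle 0.7 [229. 127. 258. 154.] [ 0.4993 -0.1854  0.151 ]
wheel 0.82 [229. 107. 349. 230.] [ 0.5181 -0.221   0.126 ]
```

View pics/e.png

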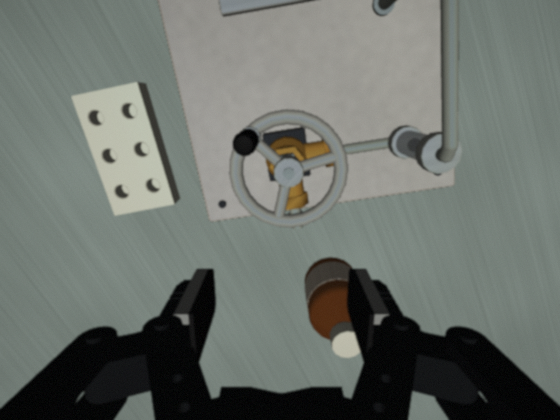

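The wheel spans x 230–348 and y 109–228, centred near (289,169). The hub is at (289,171) and the handle top at (246,142).

Run:
```python
from h import *
ci=imaging.camera_info('wrist'); im=cv2.imread('pics/e.png')
# ellipse fit of outer rim: radial edge search, fit model centre in world z=.122 R=.0475
from scipy.optimize import least_squares
t=np.linspace(0,2*np.pi,360,endpoint=False)
for z in(.126,.120):
    g=cv2.GaussianBlur(cv2.cvtColor(im,cv2.COLOR_BGR2HSV)[:,:,1],(3,3),0).astype(float)
    def cost(c,R):
        p=np.array([proj(ci,[c[0]+R*np.cos(a),c[1]+R*np.sin(a),z]) for a in t[::3]])
        return cv2.remap(g.astype(np.float32),p[:,0:1].astype(np.float32),p[:,1:2].astype(np.float32),1).mean()
    best=max(((cost((x,y),.0495)-cost((x,y),.044)),x,y) for x in np.arange(.508,.526,.001) for y in np.arange(-.23,-.21,.001))
    bm=min(((cost((x,y),.0495)-cost((x,y),.044)),x,y) for x in np.arange(.508,.526,.001) for y in np.arange(-.23,-.21,.001))
    print(z,best,bm)
print('box',atz(ci,(289,168.5),.124),'hub',atz(ci,(289,171),.129))
h=atz(ci,(246,142),.172);print('handle top',h, 'mid',atz(ci,(243.5,140.5),.151))
```

```text
0.126 (np.float32(3.0492592), np.float64(0.526), np.float64(-0.229)) (np.float32(-7.530134), np.float64(0.508), np.float64(-0.23))
0.12 (np.float32(3.1534176), np.float64(0.525), np.float64(-0.229)) (np.float32(-7.8009357), np.float64(0.508), np.float64(-0.229))
box [ 0.5184481  -0.21824994  0.124     ] hub [ 0.51793192 -0.2191216   0.129     ]
handle top [ 0.5037026  -0.18274716  0.172     ] mid [ 0.49967625 -0.18235198  0.151     ]
```

Call:
play_rows:
  force: 40
  moves:
    - {"claw": 4.5, "delta_pos": [3, -1.3, 2], "twist": 0}
    - {"claw": 4.5, "delta_pos": [5.7, -2.6, 4], "twist": 0}
    - {"claw": 4.5, "delta_pos": [5.7, -2.6, 6], "twist": 0}
    - {"claw": 4.5, "delta_pos": [5.7, -2.6, 9], "twist": 0}
    - {"claw": 4.5, "delta_pos": [5.7, -2.6, 11.4], "twist": 0}
    - {"claw": 4.5, "delta_pos": [5.7, -2.6, 11.4], "twist": 0}
    - {"claw": 3, "delta_pos": [5.7, -2.6, 11.4], "twist": 0}
    - {"claw": 1.3, "delta_pos": [5.7, -2.6, 11.4], "twist": 0}
    - {"claw": 1.3, "delta_pos": [5.7, -2.6, 11.4], "twist": 0}
    - {"claw": 1.3, "delta_pos": [5.7, -2.6, 11.4], "twist": 0}
    - {"claw": 1.3, "delta_pos": [5.7, -2.6, 11.4], "twist": 0}

```text
clock: 11.0
tcp_pos: [0.5027, -0.1815, 0.1368]
orientation: [0.002, 0.843, 0.537, 0.001]
wrist_force: [2.9, 0.8, 5.4]
finger_gap: 0.0148
```

Run:
```python
from h import *
s=get_state(); print(s['tcp_pos'],s['orientation'],s['joint_pos'].round(2),s['wrist_force'])
save('side','f.png');im=cv2.imread('pics/f.png')[100:300,200:450];cv2.imwrite('pics/f.png',cv2.resize(im,None,fx=3,fy=3))
```

```text
[ 0.50272624 -0.18147872  0.13684061] [0.00159656 0.84349704 0.53713007 0.00122225] [-0.5   0.28 -0.24  1.05  0.    1.51] [2.94471683 0.78275757 5.42421482]
```

View pics/f.png

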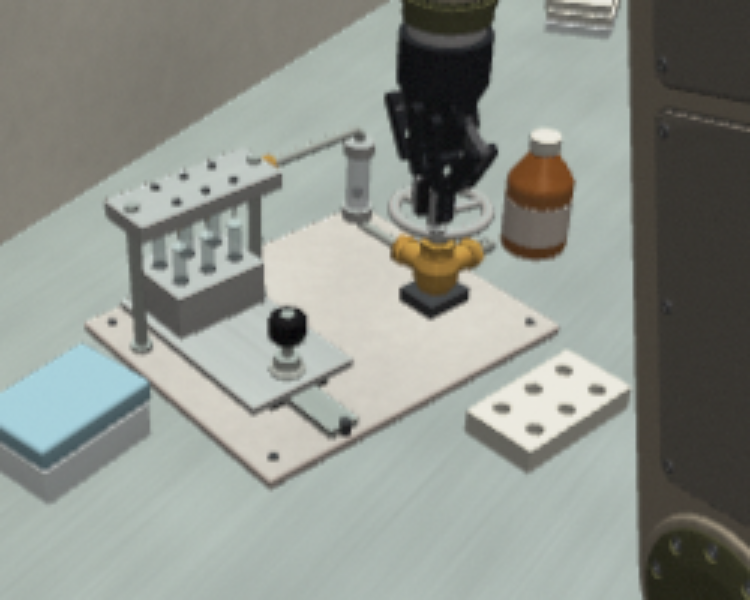

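Picture shows the gripper on the handle, with knob, tubes, bottle, rack and tip box all standing. Gap 14.8 mm, so it's held. Next I work out the circle.

```bash
cat > arc.py <<'E'
import sys,json
import numpy as np
# arc.py phi_start phi_step n [dr offset x,y]
p0,st,n=map(float,sys.argv[1:4]); r=4.0
P=lambda p:r*np.array([np.cos(np.radians(p)),np.sin(np.radians(p))])
print(json.dumps([{"claw":1.3,"delta_pos":[*np.round(P(p0+st*k)-P(p0),2).tolist(),0],"twist":0} for k in range(1,int(n)+1)]))
E
python3 arc.py -47.5 15 6; python3 arc.py 42.5 15 4;python3 arc.py 102.5 15 4;python3 arc.py 162.5 15 4;python3 arc.py 222.5 15 6
```

```text
[{"claw": 1.3, "delta_pos": [0.67, 0.8, 0], "twist": 0}, {"claw": 1.3, "delta_pos": [1.11, 1.75, 0], "twist": 0}, {"claw": 1.3, "delta_pos": [1.29, 2.77, 0], "twist": 0}, {"claw": 1.3, "delta_pos": [1.2, 3.81, 0], "twist": 0}, {"claw": 1.3, "delta_pos": [0.85, 4.8, 0], "twist": 0}, {"claw": 1.3, "delta_pos": [0.25, 5.65, 0], "twist": 0}]
[{"claw": 1.3, "delta_pos": [-0.8, 0.67, 0], "twist": 0}, {"claw": 1.3, "delta_pos": [-1.75, 1.11, 0], "twist": 0}, {"claw": 1.3, "delta_pos": [-2.77, 1.29, 0], "twist": 0}, {"claw": 1.3, "delta_pos": [-3.81, 1.2, 0], "twist": 0}]
[{"claw": 1.3, "delta_pos": [-0.98, -0.36, 0], "twist": 0}, {"claw": 1.3, "delta_pos": [-1.84, -0.96, 0], "twist": 0}, {"claw": 1.3, "delta_pos": [-2.51, -1.76, 0], "twist": 0}, {"claw": 1.3, "delta_pos": [-2.95, -2.7, 0], "twist": 0}]
[{"claw": 1.3, "delta_pos": [-0.18, -1.03, 0], "twist": 0}, {"claw": 1.3, "delta_pos": [-0.09, -2.07, 0], "twist": 0}, {"claw": 1.3, "delta_pos": [0.27, -3.05, 0], "twist": 0}, {"claw": 1.3, "delta_pos": [0.87, -3.91, 0], "twist": 0}]
[{"claw": 1.3, "delta_pos": [0.8, -0.67, 0], "twist": 0}, {"claw": 1.3, "delta_pos": [1.75, -1.11, 0], "twist": 0}, {"claw": 1.3, "delta_pos": [2.77, -1.29, 0], "twist": 0}, {"claw": 1.3, "delta_pos": [3.81, -1.2, 0], "twist": 0}, {"claw": 1.3, "delta_pos": [4.8, -0.85, 0], "twist": 0}, {"claw": 1.3, "delta_pos": [5.65, -0.25, 0], "twist": 0}]
```

Call:
play_rows:
  force: 60
  moves:
    - {"claw": 1.3, "delta_pos": [0.67, 0.8, 0], "twist": 0}
    - {"claw": 1.3, "delta_pos": [1.11, 1.75, 0], "twist": 0}
    - {"claw": 1.3, "delta_pos": [1.29, 2.77, 0], "twist": 0}
    - {"claw": 1.3, "delta_pos": [1.2, 3.81, 0], "twist": 0}
    - {"claw": 1.3, "delta_pos": [0.85, 4.8, 0], "twist": 0}
    - {"claw": 1.3, "delta_pos": [0.25, 5.65, 0], "twist": 0}

```text
clock: 11.8
tcp_pos: [0.5557, -0.2002, 0.137]
orientation: [-0.0, 0.843, 0.538, 0.003]
wrist_force: [5.7, 8.3, 7.2]
finger_gap: 0.0147
```

Call:
play_rows:
  moves:
    - {"claw": 1.3, "delta_pos": [-0.8, 0.67, 0], "twist": 0}
    - {"claw": 1.3, "delta_pos": [-1.75, 1.11, 0], "twist": 0}

```text
clock: 12.05
tcp_pos: [0.5594, -0.2223, 0.137]
orientation: [0.001, 0.843, 0.538, 0.003]
wrist_force: [6.0, 4.9, 5.5]
finger_gap: 0.0145
```

```bash
for p in 72.5 102.5 132.5 162.5 192.5 222.5 252.5 282.5 312.5 342.5 372.5; do python3 arc.py $p 15 2; done
```

```text
[{"claw": 1.3, "delta_pos": [-1.03, 0.18, 0], "twist": 0}, {"claw": 1.3, "delta_pos": [-2.07, 0.09, 0], "twist": 0}]
[{"claw": 1.3, "delta_pos": [-0.98, -0.36, 0], "twist": 0}, {"claw": 1.3, "delta_pos": [-1.84, -0.96, 0], "twist": 0}]
[{"claw": 1.3, "delta_pos": [-0.67, -0.8, 0], "twist": 0}, {"claw": 1.3, "delta_pos": [-1.11, -1.75, 0], "twist": 0}]
[{"claw": 1.3, "delta_pos": [-0.18, -1.03, 0], "twist": 0}, {"claw": 1.3, "delta_pos": [-0.09, -2.07, 0], "twist": 0}]
[{"claw": 1.3, "delta_pos": [0.36, -0.98, 0], "twist": 0}, {"claw": 1.3, "delta_pos": [0.96, -1.84, 0], "twist": 0}]
[{"claw": 1.3, "delta_pos": [0.8, -0.67, 0], "twist": 0}, {"claw": 1.3, "delta_pos": [1.75, -1.11, 0], "twist": 0}]
[{"claw": 1.3, "delta_pos": [1.03, -0.18, 0], "twist": 0}, {"claw": 1.3, "delta_pos": [2.07, -0.09, 0], "twist": 0}]
[{"claw": 1.3, "delta_pos": [0.98, 0.36, 0], "twist": 0}, {"claw": 1.3, "delta_pos": [1.84, 0.96, 0], "twist": 0}]
[{"claw": 1.3, "delta_pos": [0.67, 0.8, 0], "twist": 0}, {"claw": 1.3, "delta_pos": [1.11, 1.75, 0], "twist": 0}]
[{"claw": 1.3, "delta_pos": [0.18, 1.03, 0], "twist": 0}, {"claw": 1.3, "delta_pos": [0.09, 2.07, 0], "twist": 0}]
[{"claw": 1.3, "delta_pos": [-0.36, 0.98, 0], "twist": 0}, {"claw": 1.3, "delta_pos": [-0.96, 1.84, 0], "twist": 0}]
```

Call:
play_rows:
  moves:
    - {"claw": 1.3, "delta_pos": [-1.03, 0.18, 0], "twist": 0}
    - {"claw": 1.3, "delta_pos": [-2.07, 0.09, 0], "twist": 0}

```text
clock: 12.3
tcp_pos: [0.551, -0.2427, 0.137]
orientation: [0.002, 0.843, 0.538, 0.002]
wrist_force: [4.3, 2.4, 5.5]
finger_gap: 0.0146
```

Call:
play_rows:
  moves:
    - {"claw": 1.3, "delta_pos": [-0.98, -0.36, 0], "twist": 0}
    - {"claw": 1.3, "delta_pos": [-1.84, -0.96, 0], "twist": 0}

```text
clock: 12.55
tcp_pos: [0.5336, -0.2553, 0.1369]
orientation: [0.002, 0.843, 0.537, 0.002]
wrist_force: [3.9, 4.5, 6.9]
finger_gap: 0.0141
```

Call:
play_rows:
  moves:
    - {"claw": 1.3, "delta_pos": [-0.67, -0.8, 0], "twist": 0}
    - {"claw": 1.3, "delta_pos": [-1.11, -1.75, 0], "twist": 0}

```text
clock: 12.8
tcp_pos: [0.5129, -0.2572, 0.1369]
orientation: [0.001, 0.843, 0.537, 0.002]
wrist_force: [6.3, 6.6, 6.2]
finger_gap: 0.0142
```

Call:
play_rows:
  moves:
    - {"claw": 1.3, "delta_pos": [-0.18, -1.03, 0], "twist": 0}
    - {"claw": 1.3, "delta_pos": [-0.09, -2.07, 0], "twist": 0}

```text
clock: 13.05
tcp_pos: [0.4947, -0.249, 0.1369]
orientation: [0.002, 0.843, 0.538, 0.003]
wrist_force: [10.9, 5.8, 4.8]
finger_gap: 0.0144
```

Call:
play_rows:
  moves:
    - {"claw": 1.3, "delta_pos": [0.36, -0.98, 0], "twist": 0}
    - {"claw": 1.3, "delta_pos": [0.96, -1.84, 0], "twist": 0}

```text
clock: 13.3
tcp_pos: [0.4829, -0.2337, 0.137]
orientation: [0.003, 0.843, 0.537, 0.003]
wrist_force: [12.4, 0.8, 0.3]
finger_gap: 0.0142
```

Call:
play_rows:
  moves:
    - {"claw": 1.3, "delta_pos": [0.85, -0.55, 0], "twist": 0}
    - {"claw": 1.3, "delta_pos": [1.8, -1.0, 0], "twist": 0}

```text
clock: 13.55
tcp_pos: [0.4798, -0.2144, 0.1369]
orientation: [0.003, 0.844, 0.537, 0.001]
wrist_force: [4.9, -4.3, 2.2]
finger_gap: 0.0144
```

Call:
play_rows:
  moves:
    - {"claw": 1.3, "delta_pos": [1.03, -0.18, 0], "twist": 0}
    - {"claw": 1.3, "delta_pos": [2.07, -0.09, 0], "twist": 0}

```text
clock: 13.8
tcp_pos: [0.4866, -0.1952, 0.1369]
orientation: [0.002, 0.844, 0.537, -0.001]
wrist_force: [0.3, -6.6, 4.0]
finger_gap: 0.0141
```

Call:
play_rows:
  moves:
    - {"claw": 1.3, "delta_pos": [0.98, 0.36, 0], "twist": 0}
    - {"claw": 1.3, "delta_pos": [1.84, 0.96, 0], "twist": 0}

```text
clock: 14.05
tcp_pos: [0.5019, -0.1818, 0.1368]
orientation: [0.001, 0.844, 0.537, -0.001]
wrist_force: [-4.2, -3.7, 8.8]
finger_gap: 0.0142
```

Call:
play_rows:
  moves:
    - {"claw": 1.3, "delta_pos": [0.67, 0.8, 0], "twist": 0}
    - {"claw": 1.3, "delta_pos": [1.11, 1.75, 0], "twist": 0}

```text
clock: 14.3
tcp_pos: [0.522, -0.1777, 0.1368]
orientation: [-0.0, 0.844, 0.537, -0.001]
wrist_force: [-4.5, 1.1, 12.7]
finger_gap: 0.0142
```

Call:
play_rows:
  moves:
    - {"claw": 1.3, "delta_pos": [0.18, 1.03, 0], "twist": 0}
    - {"claw": 1.3, "delta_pos": [0.09, 2.07, 0], "twist": 0}

```text
clock: 14.55
tcp_pos: [0.542, -0.1844, 0.1368]
orientation: [-0.001, 0.843, 0.538, 0.001]
wrist_force: [-2.2, 5.4, 10.9]
finger_gap: 0.0142
```

Call:
play_rows:
  moves:
    - {"claw": 1.3, "delta_pos": [-0.36, 0.98, 0], "twist": 0}
    - {"claw": 1.3, "delta_pos": [-0.96, 1.84, 0], "twist": 0}

```text
clock: 14.8
tcp_pos: [0.5527, -0.1951, 0.1367]
orientation: [-0.007, 0.843, 0.539, 0.003]
wrist_force: [-12.8, 40.9, 29.3]
finger_gap: 0.0143
```

```bash
for p in 402.5 417.5; do python3 arc.py $p 7.5 2; done
python3 - <<'E'
import numpy as np
from scipy.optimize import least_squares
P=np.array([[.5027,-.1815],[.5557,-.2002],[.5594,-.2223],[.551,-.2427],[.5336,-.2553],[.5129,-.2572],[.4947,-.249],[.4829,-.2337],[.4798,-.2144],[.4866,-.1952],[.5019,-.1818],[.522,-.1777],[.542,-.1844]])
r=least_squares(lambda q:np.hypot(P[:,0]-q[0],P[:,1]-q[1])-q[2],[.52,-.22,.04]);print(r.x,r.fun.round(4))
E
```

```text
[{"claw": 1.3, "delta_pos": [-0.38, 0.36, 0], "twist": 0}, {"claw": 1.3, "delta_pos": [-0.8, 0.67, 0], "twist": 0}]
[{"claw": 1.3, "delta_pos": [-0.46, 0.25, 0], "twist": 0}, {"claw": 1.3, "delta_pos": [-0.95, 0.44, 0], "twist": 0}]
[ 0.5196832  -0.21771844  0.04005202] [-0.     -0.     -0.0001  0.      0.      0.     -0.      0.0001 -0.
 -0.      0.      0.      0.    ]
```

Firm stop reached (41 N, handle stopped dead at 34.4°). Next I unload gently to read the true stop angle.

Call:
play_rows:
  moves:
    - {"claw": 1.3, "delta_pos": [0.4, -0.3, 0], "twist": 0}
    - {"claw": 1.3, "delta_pos": [0.65, -0.5, 0], "twist": 0}
    - {"claw": 1.3, "delta_pos": [0.65, -0.5, 0], "twist": 0}

```text
clock: 15.18
tcp_pos: [0.5525, -0.1946, 0.1369]
orientation: [0.001, 0.844, 0.537, -0.0]
wrist_force: [-1.9, 0.3, 8.8]
finger_gap: 0.0141
```

Run:
```python
from h import *
s=get_state();p=s['tcp_pos'];print(p,s['wrist_force'],s['orientation'],np.degrees(np.arctan2(p[1]+.21772,p[0]-.51968)))
```

```text
[ 0.55247746 -0.19462646  0.13686626] [-1.91524657  0.3210387   8.81460386] [ 6.20081602e-04  8.43508029e-01  5.37116130e-01 -2.88421549e-04] 35.15036431518682
```

```bash
python3 arc.py 29.6 -15 12; python3 arc.py -150.4 -15 12
```

```text
[{"claw": 1.3, "delta_pos": [0.39, -0.97, 0], "twist": 0}, {"claw": 1.3, "delta_pos": [0.52, -2.0, 0], "twist": 0}, {"claw": 1.3, "delta_pos": [0.38, -3.04, 0], "twist": 0}, {"claw": 1.3, "delta_pos": [-0.03, -4.0, 0], "twist": 0}, {"claw": 1.3, "delta_pos": [-0.67, -4.82, 0], "twist": 0}, {"claw": 1.3, "delta_pos": [-1.5, -5.45, 0], "twist": 0}, {"claw": 1.3, "delta_pos": [-2.47, -5.85, 0], "twist": 0}, {"claw": 1.3, "delta_pos": [-3.51, -5.98, 0], "twist": 0}, {"claw": 1.3, "delta_pos": [-4.54, -5.83, 0], "twist": 0}, {"claw": 1.3, "delta_pos": [-5.5, -5.43, 0], "twist": 0}, {"claw": 1.3, "delta_pos": [-6.33, -4.78, 0], "twist": 0}, {"claw": 1.3, "delta_pos": [-6.96, -3.95, 0], "twist": 0}]
[{"claw": 1.3, "delta_pos": [-0.39, 0.97, 0], "twist": 0}, {"claw": 1.3, "delta_pos": [-0.52, 2.0, 0], "twist": 0}, {"claw": 1.3, "delta_pos": [-0.38, 3.04, 0], "twist": 0}, {"claw": 1.3, "delta_pos": [0.03, 4.0, 0], "twist": 0}, {"claw": 1.3, "delta_pos": [0.67, 4.82, 0], "twist": 0}, {"claw": 1.3, "delta_pos": [1.5, 5.45, 0], "twist": 0}, {"claw": 1.3, "delta_pos": [2.47, 5.85, 0], "twist": 0}, {"claw": 1.3, "delta_pos": [3.51, 5.98, 0], "twist": 0}, {"claw": 1.3, "delta_pos": [4.54, 5.83, 0], "twist": 0}, {"claw": 1.3, "delta_pos": [5.5, 5.43, 0], "twist": 0}, {"claw": 1.3, "delta_pos": [6.33, 4.78, 0], "twist": 0}, {"claw": 1.3, "delta_pos": [6.96, 3.95, 0], "twist": 0}]
```

Call:
play_rows:
  moves:
    - {"claw": 1.3, "delta_pos": [0.39, -0.97, 0], "twist": 0}
    - {"claw": 1.3, "delta_pos": [0.52, -2.0, 0], "twist": 0}
    - {"claw": 1.3, "delta_pos": [0.38, -3.04, 0], "twist": 0}
    - {"claw": 1.3, "delta_pos": [-0.03, -4.0, 0], "twist": 0}
    - {"claw": 1.3, "delta_pos": [-0.67, -4.82, 0], "twist": 0}
    - {"claw": 1.3, "delta_pos": [-1.5, -5.45, 0], "twist": 0}
    - {"claw": 1.3, "delta_pos": [-2.47, -5.85, 0], "twist": 0}
    - {"claw": 1.3, "delta_pos": [-3.51, -5.98, 0], "twist": 0}
    - {"claw": 1.3, "delta_pos": [-4.54, -5.83, 0], "twist": 0}
    - {"claw": 1.3, "delta_pos": [-5.5, -5.43, 0], "twist": 0}
    - {"claw": 1.3, "delta_pos": [-6.33, -4.78, 0], "twist": 0}
    - {"claw": 1.3, "delta_pos": [-6.96, -3.95, 0], "twist": 0}

```text
clock: 16.68
tcp_pos: [0.4867, -0.2403, 0.1368]
orientation: [-0.0, 0.844, 0.537, -0.0]
wrist_force: [-1.2, 3.8, 12.6]
finger_gap: 0.014
```

Call:
play_rows:
  moves:
    - {"claw": 1.3, "delta_pos": [-0.39, 0.97, 0], "twist": 0}
    - {"claw": 1.3, "delta_pos": [-0.52, 2.0, 0], "twist": 0}
    - {"claw": 1.3, "delta_pos": [-0.38, 3.04, 0], "twist": 0}
    - {"claw": 1.3, "delta_pos": [0.03, 4.0, 0], "twist": 0}
    - {"claw": 1.3, "delta_pos": [0.67, 4.82, 0], "twist": 0}
    - {"claw": 1.3, "delta_pos": [1.5, 5.45, 0], "twist": 0}
    - {"claw": 1.3, "delta_pos": [2.47, 5.85, 0], "twist": 0}
    - {"claw": 1.3, "delta_pos": [3.51, 5.98, 0], "twist": 0}
    - {"claw": 1.3, "delta_pos": [4.54, 5.83, 0], "twist": 0}
    - {"claw": 1.3, "delta_pos": [5.5, 5.43, 0], "twist": 0}
    - {"claw": 1.3, "delta_pos": [6.33, 4.78, 0], "twist": 0}
    - {"claw": 1.3, "delta_pos": [6.96, 3.95, 0], "twist": 0}

```text
clock: 18.18
tcp_pos: [0.5536, -0.1962, 0.1369]
orientation: [0.002, 0.844, 0.537, -0.0]
wrist_force: [-0.9, -5.0, 6.1]
finger_gap: 0.0142
```

Call:
play_rows:
  moves:
    - {"claw": 1.3, "delta_pos": [0.39, -0.97, 0], "twist": 0}
    - {"claw": 1.3, "delta_pos": [0.52, -2.0, 0], "twist": 0}
    - {"claw": 1.3, "delta_pos": [0.38, -3.04, 0], "twist": 0}
    - {"claw": 1.3, "delta_pos": [-0.03, -4.0, 0], "twist": 0}
    - {"claw": 1.3, "delta_pos": [-0.67, -4.82, 0], "twist": 0}
    - {"claw": 1.3, "delta_pos": [-1.5, -5.45, 0], "twist": 0}
    - {"claw": 1.3, "delta_pos": [-2.47, -5.85, 0], "twist": 0}
    - {"claw": 1.3, "delta_pos": [-3.51, -5.98, 0], "twist": 0}
    - {"claw": 1.3, "delta_pos": [-4.54, -5.83, 0], "twist": 0}
    - {"claw": 1.3, "delta_pos": [-5.5, -5.43, 0], "twist": 0}
    - {"claw": 1.3, "delta_pos": [-6.33, -4.78, 0], "twist": 0}
    - {"claw": 1.3, "delta_pos": [-6.96, -3.95, 0], "twist": 0}

```text
clock: 19.68
tcp_pos: [0.4867, -0.2403, 0.1368]
orientation: [-0.0, 0.844, 0.537, -0.0]
wrist_force: [-1.6, 4.4, 11.0]
finger_gap: 0.0144
```

Call:
play_rows:
  moves:
    - {"claw": 1.3, "delta_pos": [-0.39, 0.97, 0], "twist": 0}
    - {"claw": 1.3, "delta_pos": [-0.52, 2.0, 0], "twist": 0}
    - {"claw": 1.3, "delta_pos": [-0.38, 3.04, 0], "twist": 0}
    - {"claw": 1.3, "delta_pos": [0.03, 4.0, 0], "twist": 0}
    - {"claw": 1.3, "delta_pos": [0.67, 4.82, 0], "twist": 0}
    - {"claw": 1.3, "delta_pos": [1.5, 5.45, 0], "twist": 0}
    - {"claw": 1.3, "delta_pos": [2.47, 5.85, 0], "twist": 0}
    - {"claw": 1.3, "delta_pos": [3.51, 5.98, 0], "twist": 0}
    - {"claw": 1.3, "delta_pos": [4.54, 5.83, 0], "twist": 0}
    - {"claw": 1.3, "delta_pos": [5.5, 5.43, 0], "twist": 0}
    - {"claw": 1.3, "delta_pos": [6.33, 4.78, 0], "twist": 0}
    - {"claw": 1.3, "delta_pos": [6.96, 3.95, 0], "twist": 0}

```text
clock: 21.18
tcp_pos: [0.5536, -0.1962, 0.1369]
orientation: [0.002, 0.844, 0.537, -0.0]
wrist_force: [-0.5, -6.9, 5.9]
finger_gap: 0.0144
```

Run:
```python
from h import *
save('scene','g.png');save('side','g2.png')
s=get_state();p=s['tcp_pos'];print(p,s['wrist_force'],s['orientation'],np.degrees(np.arctan2(p[1]+.21772,p[0]-.51968)),s['finger_gap'],s['clock'])
a=cv2.imread('pics/g.png')[200:420,20:370];b=cv2.imread('pics/g2.png')[110:290,180:420]
cv2.imwrite('pics/h.png',np.hstack([cv2.resize(a,(450,283)),cv2.resize(b,(350,283))]))
```

```text
[ 0.55265125 -0.19487875  0.13684999] [-0.49013845 -0.98463067  8.07634869] [ 1.25329414e-03  8.43536926e-01  5.37069672e-01 -2.25422160e-04] 34.71276589289587 0.0141692064675663 21.275
```

View pics/h.png

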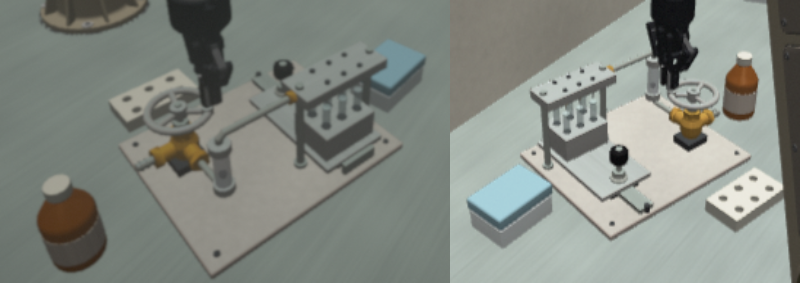

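The last picture shows everything standing and the gripper on the handle (scene crop, about (212,90)). The knob is at its home position, and the handle angle is 34.7° against 35.15° at the stop, two turns later. I'll hand in.

Run:
```python
from h import *
print(env.hand_in())
```

```text
the job is handed in; nothing more can be done
None
```

The evaporator is set up as you asked, and the gripper is still holding the handle. I handed the job in at about 21 s; no verdict was reported.

- **Carriage:** I pushed it about 38 mm by the knob until it stopped dead against 17 N. That is about where the home position should be by the camera estimate.
- **Clamp knob:** I turned it about 73° clockwise, until the torque climbed from 0.1 to 1.1 N m with the stop reached. I took this from the torque and did not check the final knob angle separately.
- **Gas valve:** I wound the handle clockwise about 437° to a firm stop at 41 N, then backed it off two turns counter-clockwise. The handle finished at 34.7°, against 35.15° read at the stop with the hand unloaded (34.4° while pressing), so it is within about 0.5° of exactly two turns.
- **Grip:** The finger gap was 14.2 mm on the handle at 60 N, with about 1 N of sideways load on it.
- **Surroundings:** The last pictures show the bottle, tip box and tube rack standing where they were.

None of these checks failed. The commanded positions were about 2 mm off the measured ones, so I relied on the measured positions.

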